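# Reverse the ratchet and loosen the clutch-cover bolt

## Task

The ratchet sitting on the moped engine's centre bolt is still set to tighten. Flip its orange-tipped direction lever over to the loosening side (anti-clockwise seen from above, towards the green dot), then swing its blue handle anti-clockwise until the bolt itself has turned at least an eighth of a turn, and let go with the lever still on the loosening side. Leave the spare red-handled ratchet on the bench alone.

Things in the scene. Friction and masses are not known exactly. Their poses are not given: they have to be found in the camera images.
- head_top (a point): Top centre of the steel ratchet head (72 mm across, top 194 mm above the bench), on the vertical axis about which bolt, handle and lever turn. The ratchet is locked on the centre bolt of a silver engine fixed to the bench; nothing within 150 mm of the axis below the handle is higher than 125 mm, save socket and white disc (92 mm) under the head. Rim dots: green loosen, red tighten.
- handle_grip (a point): Middle of the blue round handle, on its centreline, 182 mm above the bench, 155 mm from the axis; point y points outward along it, z up. The bar is level, 26 mm thick, blue from 105 to 220 mm from the axis. It swings 1.7 rad anti-clockwise from the start and stays where left. Lever on loosen: takes the bolt along after up to 23 degrees of free play, at 3 to 5 N here; on tighten it freewheels.
- lever_tab (a point): In the upright orange tab of the direction lever, 220 mm above the bench, 40 mm from the axis, on the head's side away from the handle; point y points to the axis, z up. Tab: 10 mm thick the way it moves, 14 mm along the lever, up to 228 mm; black lever below, top at 203 mm. Moves level about the axis at about 1.5 N and stays where left; the handle's friction is higher, so it hardly follows.
- selector (a joint): Direction lever's angle relative to the handle, rad, positive anti-clockwise seen from above; at 0 it points opposite to the handle; stops at -0.5 and +0.5. Starts between -0.5 and -0.4 (tighten). Loosening is fully engaged from +0.3.
- bolt (a joint): Angle in rad by which the bolt (with socket and the red-marked white disc) has turned anti-clockwise (loosening) from tight: 0 at the start; an eighth of a turn is 0.785.
- spare_ratchet: Bystander, not to be disturbed: a loose ratchet with a red handle lying flat on the bench, 195 mm long, 27 mm high; origin under it, 4 mm from its middle, x along it towards its head.

How it is judged:
On the way, in this order (a step that is already met when the one before it is completed fails the run):
1. the direction lever is flipped to the loosening side while the bolt is still tight (value of joint selector above 0.25 rad and value of joint bolt below 0.15 rad), for 0.1 s.
2. the handle's swing has turned the bolt an eighth of a turn loose (value of joint bolt above 0.75 rad), for 0.2 s.
At the end, for the whole second after the job is handed in: The bolt rests at least 0.75 rad (an eighth of a turn, give or take 2 degrees) anti-clockwise from its tight position, the direction lever is on the loosening side (above +0.25 rad), and the spare ratchet lies within 30 mm of where it was (value of joint bolt above 0.75 rad and value of joint selector above 0.25 rad and velocity of joint bolt below 0.05 rad/s); the robot touches nothing.
It fails at once if the spare ratchet on the bench is moved by more than 30 mm (distance of spare_ratchet from where it was at the start of the episode above 0.03 m).
It also fails if it takes over 51 s, if anything falls off the work surface, if the arm or the gripper's body presses on something with over 40 N, if the wrist force passes 120 N, or if a joint passes its speed limit or range.

## Robot

A 6-joint arm with a two-finger parallel gripper is mounted at the origin on the work surface. World frame = base frame: x ahead of the robot, y to its left, z up, the work surface at z = 0. Lengths are in m, angles in rad, forces in N, time in s.
With the tool pointing down it reaches from about 0.25 to 0.725 m from the base axis. Payload 4 kg.
Tool frame: the origin (TCP) lies at the very end of the fingers, on their centre line; the grasp point (between the pads) lies 19 mm behind it; z points along the fingers, y is the line along which they close (so a half turn about z gives the same grasp; the last joint's range is limited). The gripper opens to 85 mm and grips with 20 to 120 N. Pads are 22 mm wide; open, the fingers measure 114 mm over their backs; the gripper's body (76 mm by 85 mm) begins 54 mm behind the grasp point. The pads swing forward as they close: fully open they stand 13 mm farther back than shut.
Start: joints at [1.198, 0.241, 0.005, 1.335, 0, 1.571], TCP at [0.182, 0.466, 0.231] pointing down, gripper open.
Joint ranges: [-2.72, 2.72], [-1.05, 1.87], [-1.09, 1.28], [-1.99, 2.15], [-1.42, 1.44], [-3.14, 3.14]. Speed limits (rad/s): [2.79, 2.79, 3.14, 3.14, 3.14, 3.14].

## Interface

Orientations are given as a unit quaternion [x, y, z, w].
In Python, from workcell import bot, vision, workorder, boxes_of gives the robot as it stands.
- The arm moves only by the tool send_rows, never from a script. Its argument "motion" is text: rows parted by semicolons, each of 5 numbers parted by spaces: the closure, from -1 (fully open) to 1 (shut), so that 0 is half open, then the shift along the tool's x, y, z in cm, then the turn about the tool's z in rad. In form: claw x y z twist; .... A call has 1 to 5 rows; each row is the pose to reach, as a shift and turn from the pose commanded when the call began, along the tool's axes at that moment; what a row does not reach only later rows make up. A row lasts 1/10 s, in which the tool goes at most 50 mm and 8.59 degrees, less where a joint would pass 70% of its speed; a pose out of reach is approached as far as the arm can. A call with a gripper value outside its range is refused whole. The fingers move at their own pace and stop on an object; the grip force is fixed at half the most. Time passes only in rows, so rows that repeat a pose let the fingers close. It gives the time, the measured TCP pose, the force, the opening and the grip force at its end, in the units of the state.
- bot.get_obs(): the state, without advancing time (a new reading comes with each control period).
- vision.camera(name): name is "scene" or "top" or "wrist"; returns the picture (420x560x3 uint8, red, green, blue); there is no depth.
- vision.camera_model(name): a dict with "fov_y" (degrees; the focal length in pixels is half the picture's height over the tangent of half this angle, whatever the lens; pixels are square), "cx", "cy" (the principal point, pixels), "world_from_camera" (4x4, takes a point from camera to world coordinates); the wrist camera has in their place "hand_eye" (4x4, takes a point from camera to tool coordinates, whose origin is the TCP and whose axes are the flange's). Camera axes: x right, y down, z forward; pixel columns grow to the right and rows downward; lengths in m; the calibration is good to about 2 mm. A picture is of the moment at which its call begins: read the wrist's pose just before it. camera_model takes no time and is no camera call.
- workorder.job_done(): hands the job in; it is judged then, once.
Trained networks look in the newest picture that a camera, given by its name, has taken for a name from the list of things; names that differ only in an ending like _2 or _b are one class to them, and where a whole thing is asked for, a point or a joint stands for the part that bears it (a point fixed in the world has none). Each returns a list of dicts, best first, with "conf" (0 to 1); they miss things now and then, are a little off and sometimes report something else, mostly with a low value. They report only what shows in the picture. A call takes as long as a camera call.
- boxes_of(camera, target): "rect" ([centre column, centre row, width, height] in pixels, round what is visible of it).
The state is a dict: "clock": time; "joint_pos": joint angles; "joint_vel": joint speeds; "tau": joint torques, N m; "eef_pos": TCP position; "tool_rot": TCP orientation; "ft_force": force on the tool from outside, world axes, zero at the start; "ft_torque": the same for the moment, N m; "grip_width": finger opening in m; "grasp_force": force on a finger pad.
Only numpy, scipy, OpenCV 4.12 (cv2) and the standard library are available. Lean on these libraries where they do the work, as an engineer would, in place of code of your own. Each camera call takes 0.05 s, during which the arm holds its last target. There are 200 camera calls.

## Working session

There is one attempt and no reset: what is moved stays moved. The work goes in short steps, Python scripts to look and compute and a tool call to move; the robot and the scene stay as the last step left them, time stands still between calls to the robot, and variables do not carry over. Pictures are saved under pics/ and viewed, at most 10 in all, crops included, and the job is handed in when it is done.

Besides the shell and the picture viewer there is one more tool, called after ">>>" as a command line: name --argument value ..., lists and objects as JSON in quotes. send_rows: Moves the arm, as the interface text tells. Its arguments: {"type":"object","properties":{"motion":{"type":"string"}},"required":["motion"]}

```bash
mkdir -p pics; ls; cat > h.py <<'E'
import numpy as np, cv2
from workcell import bot, vision, workorder, boxes_of
from scipy.spatial.transform import Rotation as R
def cam(name):
    o=bot.get_obs(); im=vision.camera(name); m=vision.camera_model(name)
    if name=="wrist":
        T=np.eye(4);T[:3,:3]=R.from_quat(o["tool_rot"]).as_matrix();T[:3,3]=o["eef_pos"]
        T=T@np.array(m["hand_eye"])
    else: T=np.array(m["world_from_camera"])
    return im,m,T
def at(m,T,u,v,z):
    f=210/np.tan(np.radians(m["fov_y"])/2)
    d=T[:3,:3]@np.array([(u-m["cx"])/f,(v-m["cy"])/f,1]); c=T[:3,3]
    return c+d*(z-c[2])/d[2]
def save(im,n): cv2.imwrite("pics/"+n,cv2.cvtColor(im,cv2.COLOR_RGB2BGR))
E
python3 - <<'E'
from h import *
o=bot.get_obs();print(o["clock"],o["eef_pos"],o["tool_rot"])
for c in ["top","scene"]:
    im,m,T=cam(c);save(im,c+"1.png");print(c,m["fov_y"],m["cx"],m["cy"],T.round(3).tolist())
    for t,z in [("head_top",.194),("handle_grip",.182),("lever_tab",.22),("spare_ratchet",.013)]:
        for b in boxes_of(c,t)[:2]: print(t,round(b["conf"],2),np.round(b["rect"]),at(m,T,*b["rect"][:2],z).round(4))
E
```

```text
pics
0.0 [0.18187758 0.46504226 0.23037555] [ 1.85320545e-01  9.82677522e-01 -1.07129473e-03 -1.90439398e-04]
top 48.89928409013711 288.3489968578125 201.92945395644043 [[0.03, -0.994, 0.108, 0.404], [-1.0, -0.031, -0.007, -0.039], [0.01, -0.108, -0.994, 1.45], [0.0, 0.0, 0.0, 1.0]]
head_top 0.68 [259. 179.  91.  58.] [0.6014 0.0362 0.194 ]
handle_grip 0.96 [260. 179.  85.  59.] [0.6022 0.0344 0.182 ]
handle_grip 0.66 [289. 173.  18.  16.] [ 0.6219 -0.0461  0.182 ]
lever_tab 0.25 [285. 171.  29.  21.] [ 0.6205 -0.0349  0.22  ]
spare_ratchet 0.96 [420. 252.  62.  33.] [ 0.4158 -0.4611  0.013 ]
scene 57.35062808124142 279.22919123747687 210.83937293517124 [[0.105, 0.779, -0.619, 1.28], [0.994, -0.072, 0.078, -0.133], [0.016, -0.623, -0.782, 1.072], [0.0, 0.0, 0.0, 1.0]]
head_top 0.57 [303. 219.  70.  56.] [0.6194 0.0204 0.194 ]
handle_grip 0.67 [304. 219.  75.  52.] [0.6103 0.0264 0.182 ]
lever_tab 0.73 [280. 227.  22.   6.] [ 0.6618 -0.0519  0.22  ]
spare_ratchet 0.88 [155. 217.  58.  22.] [ 0.4267 -0.4591  0.013 ]
```

```bash
python3 - <<'E'
from h import *
im=cv2.imread("pics/top1.png")[120:260,180:380];cv2.imwrite("pics/c1.png",cv2.resize(im,None,fx=4,fy=4,interpolation=cv2.INTER_CUBIC))
im=cv2.imread("pics/scene1.png")[160:290,220:400];cv2.imwrite("pics/c2.png",cv2.resize(im,None,fx=4,fy=4,interpolation=cv2.INTER_CUBIC))
E
```

```text
(no output)
```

View pics/c1.png

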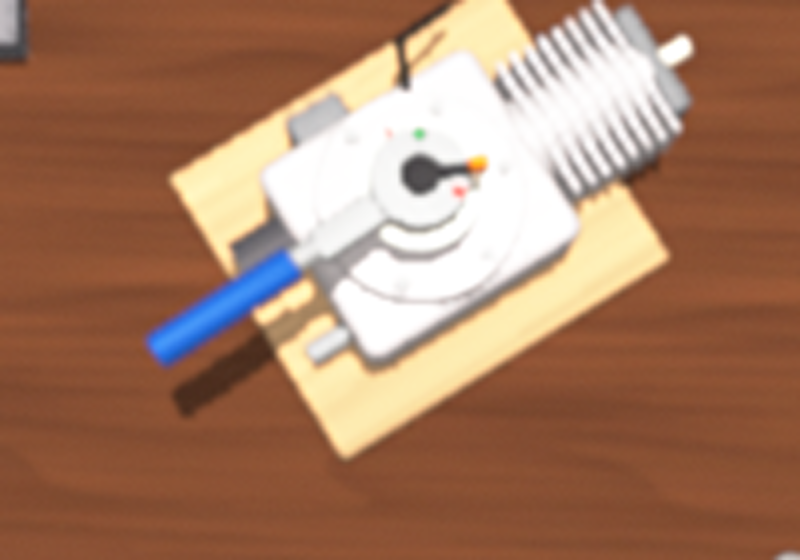

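View pics/c2.png

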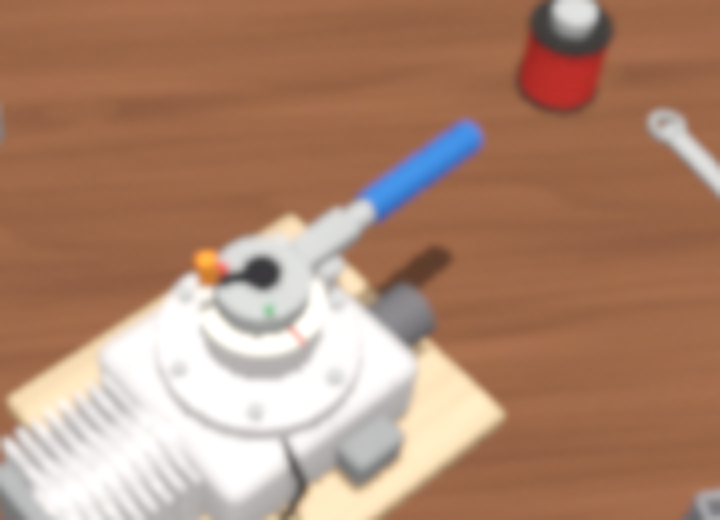

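```bash
cat >> h.py <<'E'
def blob(im,lo,hi,c=None,w=60):
    h=cv2.cvtColor(im,cv2.COLOR_RGB2HSV); k=cv2.inRange(h,lo,hi)
    if c is not None:
        z=np.zeros_like(k); x0,y0=int(c[0]),int(c[1]); z[max(0,y0-w):y0+w,max(0,x0-w):x0+w]=255; k&=z
    n,l,s,ce=cv2.connectedComponentsWithStats(k)
    i=1+np.argmax(s[1:,4]); return ce[i],s[i,4],l==i
E
python3 - <<'E'
from h import *
for c,ce in [("top",(285,163)),("scene",(285,228))]:
    im=cv2.cvtColor(cv2.imread(f"pics/{c}1.png"),cv2.COLOR_BGR2RGB); m=vision.camera_model(c);T=np.array(m["world_from_camera"])
    b,a,k=blob(im,(105,150,100),(125,255,255)); o,ao,_=blob(im,(8,150,150),(20,255,255),ce,25)
    ys,xs=np.nonzero(k); P=np.array([at(m,T,x,y,.182+.006) for x,y in zip(xs,ys)])
    mu=P.mean(0);d=np.linalg.svd(P-mu)[2][0];s=(P-mu)@d
    if d[1]<0:d=-d
    tab=at(m,T,*o,.222)
    ax=mu-d*.1625
    print(c,b,a,o,ao,"handle mid",mu.round(4),"dir",np.degrees(np.arctan2(d[1],d[0])).round(1),"len",np.ptp(s).round(3),"axis",ax.round(4),"tab",tab.round(4),"r",np.linalg.norm((tab-ax)[:2]),np.degrees(np.arctan2(*(tab-ax)[1::-1])))
E
```

```text
top [484.91126886 251.10736469] 1127 [298.25 161.25] 8 handle mid [ 0.423  -0.5872  0.188 ] dir 18.3 len 0.134 axis [ 0.2688 -0.6383  0.188 ] tab [ 0.6488 -0.0701  0.222 ] r 0.6835517157942237 56.222423793603795
scene [56.75667068 71.64017269] 14129 [271.16666667 225.66666667] 48 handle mid [-0.2647 -0.885   0.188 ] dir 21.5 len 1.438 axis [-0.4159 -0.9445  0.188 ] tab [ 0.6561 -0.0757  0.222 ] r 1.3798693942218907 39.022220169793115
```

```bash
python3 - <<'E'
from h import *
for c,ce,cb in [("top",(299,161),(237,197)),("scene",(272,227),(325,203))]:
    im=cv2.cvtColor(cv2.imread(f"pics/{c}1.png"),cv2.COLOR_BGR2RGB); m=vision.camera_model(c);T=np.array(m["world_from_camera"])
    b,a,k=blob(im,(100,130,90),(125,255,255),cb,28); o,ao,_=blob(im,(5,130,130),(22,255,255),ce,6)
    ys,xs=np.nonzero(k); P=np.array([at(m,T,x,y,.182+.004) for x,y in zip(xs,ys)])
    mu=P.mean(0);d=np.linalg.svd(P-mu)[2][0];s=(P-mu)@d
    if d[1]<0:d=-d
    tab=at(m,T,*o,.222)
    ax=mu-d*.1625
    print(c,b,a,o,ao,"handle mid",mu.round(4),"dir",np.degrees(np.arctan2(d[1],d[0])).round(1),"len",np.ptp(s).round(3),"axis",ax.round(4),"tab",tab.round(4),"r",np.linalg.norm((tab-ax)[:2]),np.degrees(np.arctan2(*(tab-ax)[1::-1])))
E
```

```text
top [235.20833333 196.55357143] 336 [298.36363636 160.90909091] 11 handle mid [0.5518 0.0997 0.186 ] dir 125.8 len 0.112 axis [ 0.6469 -0.032   0.186 ] tab [ 0.6497 -0.0704  0.222 ] r 0.038496079816192005 -85.75275516623843
scene [325.43809524 201.67142857] 210 [270.35714286 224.97142857] 70 handle mid [0.5553 0.0983 0.186 ] dir 126.4 len 0.112 axis [ 0.6517 -0.0324  0.186 ] tab [ 0.6536 -0.0777  0.222 ] r 0.04529664592307413 -87.68797221831757
```

>>> send_rows --motion "1 -4 -2.3 -1 0; 1 -8 -4.6 -2 0; 1 -12 -6.9 -3 0; 1 -16 -9.2 -4 0; 1 -20 -11.5 -5 0"

```text
clock: 1.0
eef_pos: [0.3273, 0.2843, 0.2819]
tool_rot: [0.185, 0.983, 0.0, 0.0]
ft_force: [1.3, 0.8, -0.0]
grip_width: 0.0122
grasp_force: 0.0
```

>>> send_rows --motion "1 -4 -2.3 0 0; 1 -8 -4.6 0 0; 1 -12 -6.9 0 0; 1 -16 -9.2 0 0; 1 -20 -11.5 0 0"

```text
clock: 1.5
eef_pos: [0.4718, 0.104, 0.2816]
tool_rot: [0.185, 0.983, 0.0, 0.0]
ft_force: [1.4, 1.8, -0.3]
grip_width: 0.0001
grasp_force: 0.0
```

>>> send_rows --motion "1 -4 -2.3 0 0.12; 1 -8 -4.6 0 0.24; 1 -12 -6.9 0 0.36; 1 -16 -9.2 0 0.48; 1 -20 -11.5 0 0.59"

```text
clock: 2.0
eef_pos: [0.6162, -0.0759, 0.2813]
tool_rot: [0.465, 0.885, 0.0, 0.0]
ft_force: [-0.3, 1.3, 0.0]
grip_width: 0.0002
grasp_force: 0.0
```

```bash
cat >> h.py <<'E'
def shift(xy,z,yaw=None):
    "tool-axis shift (cm) to world xy,z; yaw = wanted world angle (deg) of tool y"
    o=bot.get_obs(); M=R.from_quat(o["tool_rot"]).as_matrix()
    d=M.T@(np.array([*xy,z])-o["eef_pos"])*100; y=np.degrees(np.arctan2(M[1,1],M[0,1]))
    print("t",o["clock"],"tcp",np.round(o["eef_pos"],4),"yaw_y",y.round(1),"F",np.round(o["ft_force"],1),"j6",round(o["joint_pos"][5],2),"shift",d.round(2),"twist",None if yaw is None else round(-np.radians(yaw-y),3))
E
python3 - <<'E'
from h import *
im,m,T=cam("wrist");save(im,"w1.png")
for t,z in [("head_top",.194),("handle_grip",.182),("lever_tab",.222)]:
    for b in boxes_of("wrist",t)[:2]: print(t,round(b["conf"],2),np.round(b["rect"]),at(m,T,*b["rect"][:2],z).round(4))
shift((.615,-.075),.209,35)
E
```

```text
head_top 0.69 [351. 138. 111. 277.] [ 0.6238 -0.0064  0.194 ]
handle_grip 0.72 [354. 140. 112. 280.] [ 0.6288 -0.0051  0.182 ]
lever_tab 0.83 [348. 228.  65. 104.] [ 0.6478 -0.05    0.222 ]
t 2.2 tcp [ 0.6153 -0.0752  0.2799] yaw_y 34.8 F [0.  1.1 0.1] j6 0.84 shift [ 0.02 -0.    7.09] twist -0.004
```

View pics/w1.png

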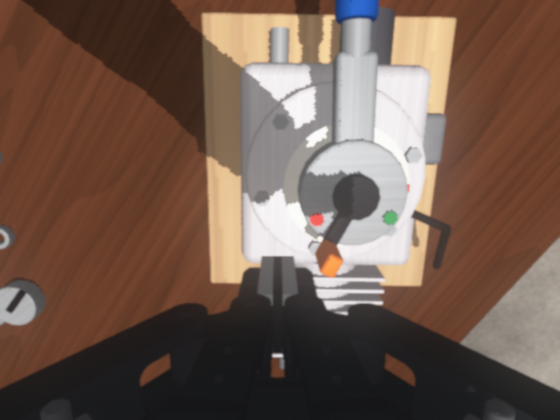

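```bash
python3 - <<'E'
from h import *
im=cv2.cvtColor(cv2.imread("pics/w1.png"),cv2.COLOR_BGR2RGB)
o=bot.get_obs(); m=vision.camera_model("wrist");T=np.eye(4);T[:3,:3]=R.from_quat(o["tool_rot"]).as_matrix();T[:3,3]=o["eef_pos"];T=T@np.array(m["hand_eye"])
c,a,k=blob(im,(5,150,120),(18,255,255),(330,262),25)
print(c,a,"cam",T[:3,3].round(3))
print("tab",at(m,T,*c,.222).round(4),"tab top",at(m,T,333,256,.228).round(4),"head",at(m,T,353,192,.194).round(4),"hub",at(m,T,356,196,.203).round(4),"handle dir pt",at(m,T,355,62,.182).round(4))
E
```

```text
[330.87947883 264.89576547] 307 cam [ 0.578 -0.021  0.422]
tab [ 0.6522 -0.0731  0.222 ] tab top [ 0.6476 -0.0665  0.228 ] head [ 0.644  -0.0318  0.194 ] hub [ 0.6444 -0.0323  0.203 ] handle dir pt [0.5981 0.0333 0.182 ]
```

>>> send_rows --motion "1 0 0 3.5 0; 1 0 0 6.5 0; 1 0 0 7.1 0; 1 0 0 7.1 0"

```text
clock: 2.6
eef_pos: [0.614, -0.073, 0.21]
tool_rot: [0.462, 0.887, -0.0, -0.001]
ft_force: [0.9, 0.4, -0.2]
grip_width: -0.0003
grasp_force: 0.0
```

>>> send_rows --motion "1 -0.3 0.75 0 0; 1 -0.6 1.5 0 0; 1 -0.85 1.75 0 0; 1 -1.1 2 0 0; 1 -1.3 2.2 0 0"

```text
clock: 3.1
eef_pos: [0.641, -0.0723, 0.2105]
tool_rot: [0.463, 0.886, 0.0, -0.0]
ft_force: [-1.6, 0.1, 0.7]
grip_width: 0.0002
grasp_force: 0.8
```

```bash
python3 - <<'E'
from h import *
im,m,T=cam("wrist");save(im,"w2.png")
c,a,k=blob(im,(5,150,120),(18,255,255),(330,262),80)
print(c,a,"tab",at(m,T,*c,.222).round(4))
shift((.645,-.074),.209,35)
E
```

```text
[326.03914591 294.36298932] 281 tab [ 0.658  -0.0634  0.222 ]
t 3.15 tcp [ 0.6413 -0.0724  0.2103] yaw_y 34.8 F [-1.6  0.7  0.4] j6 0.85 shift [-0.34  0.22  0.13] twist -0.003
```

View pics/w2.png

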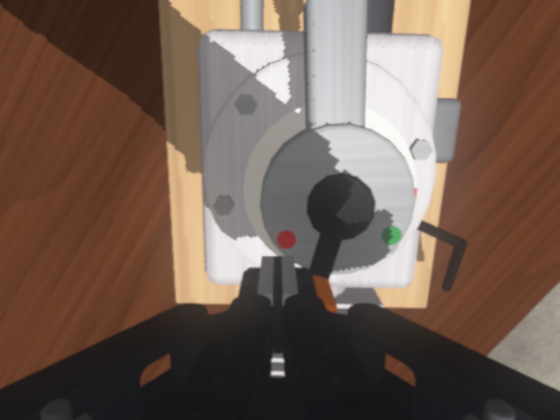

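>>> send_rows --motion "1 -0.45 0.6 0 0; 1 -0.8 1.2 0 0; 1 -0.95 1.6 0 0; 1 -1.05 2.05 0 0; 1 -1.1 2.45 0 0"

```text
clock: 3.65
eef_pos: [0.667, -0.0671, 0.2098]
tool_rot: [0.463, 0.886, -0.0, -0.001]
ft_force: [-4.3, -0.3, -0.2]
grip_width: -0.0001
grasp_force: 1.4
```

```bash
python3 - <<'E'
from h import *
im,m,T=cam("wrist");save(im,"w3.png")
c,a,k=blob(im,(5,150,120),(18,255,255),(330,262),80)
print(c,a,"tab",at(m,T,*c,.222).round(4))
shift((.645,-.074),.209,35)
E
```

```text
[327.62159435 282.17053481] 991 tab [ 0.6812 -0.0535  0.222 ]
t 3.7 tcp [ 0.6675 -0.0668  0.2098] yaw_y 34.9 F [-3.3 -0.2  0.4] j6 0.86 shift [ 0.69 -2.26  0.08] twist -0.002
```

View pics/w3.png

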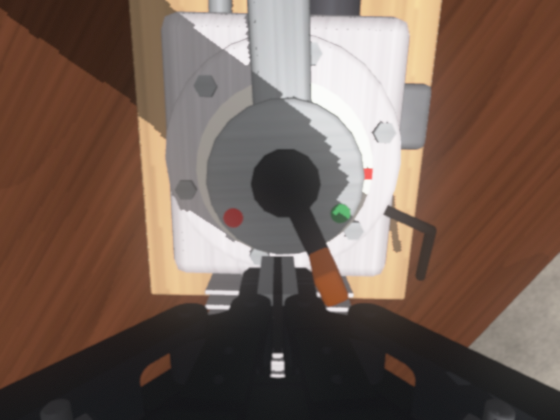

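>>> send_rows --motion "1 0 0.2 0 0; 1 0 0.25 0 0; 1 0 -0.8 0 0; 1 0 -0.8 -4 0; 1 0 -0.8 -7 0"

```text
clock: 4.2
eef_pos: [0.6602, -0.072, 0.2808]
tool_rot: [0.463, 0.886, 0.0, -0.0]
ft_force: [0.9, -0.2, 1.2]
grip_width: 0.0002
grasp_force: 0.0
```

```bash
python3 - <<'E'
from h import *
im,m,T=cam("wrist");save(im,"w4.png")
c,a,k=blob(im,(5,150,120),(18,255,255),(330,262),80)
print(c,a,"tab",at(m,T,*c,.222).round(4))
b,a,k=blob(im,(100,130,60),(125,255,255),(300,60),150);print(b,a)
shift((.592,.120),.16,35)
E
```

```text
[334.70422535 236.15492958] 71 tab [ 0.6884 -0.0543  0.222 ]Traceback (most recent call last):
  File "<stdin>", line 5, in <module>
  File "h.py", line 21, in blob
    i=1+np.argmax(s[1:,4]); return ce[i],s[i,4],l==i
        ~~~~~~~~~^^^^^^^^^
    return _wrapfunc(a, 'argmax', axis=axis, out=out, **kwds)
    return bound(*args, **kwds)
ValueError: attempt to get argmax of an empty sequence
```

View pics/w4.png

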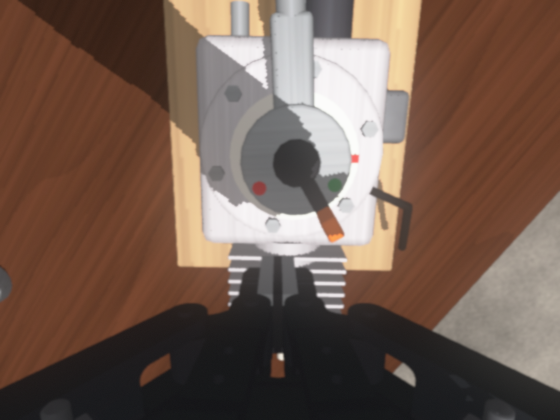

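>>> send_rows --motion "1 4.5 1.2 0 0; 1 9 2.4 0 0; 1 13.5 3.6 0 0; 1 18 4.8 0 0; 1 19.7 5.3 0 0"

```text
clock: 4.75
eef_pos: [0.5908, 0.1241, 0.2814]
tool_rot: [0.461, 0.887, 0.002, 0.001]
ft_force: [-0.6, -1.0, -0.3]
grip_width: 0.0002
grasp_force: 0.0
```

```bash
python3 - <<'E'
from h import *
im,m,T=cam("wrist");save(im,"w5.png")
for b in boxes_of("wrist","handle_grip")[:2]: print(round(b["conf"],2),np.round(b["rect"]),at(m,T,*b["rect"][:2],.182).round(4))
shift((.592,.120),.16,35)
E
```

```text
0.95 [204. 223.  53. 184.] [0.552  0.0899 0.182 ]
t 4.85 tcp [0.5914 0.1229 0.2812] yaw_y 35.1 F [ 0.2 -0.4 -0.3] j6 1.16 shift [-0.26 -0.15 12.12] twist 0.002
```

View pics/w5.png

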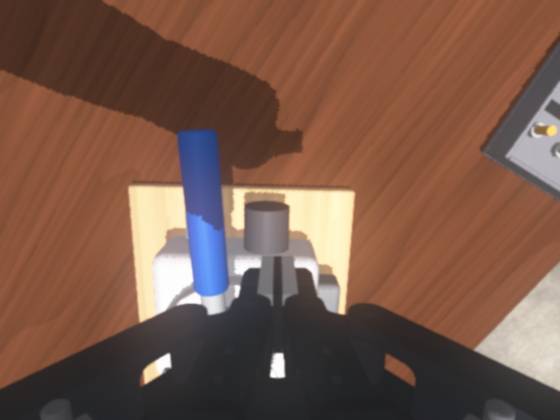

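>>> send_rows --motion "1 -0.2 0 4 0; 1 -0.2 0 8 0; 1 -0.2 0 11 0; 1 -0.2 0 11.6 0; 1 -0.2 -0.8 11.6 0"

```text
clock: 5.35
eef_pos: [0.5866, 0.1129, 0.1635]
tool_rot: [0.463, 0.886, -0.0, -0.0]
ft_force: [0.8, -0.5, 0.7]
grip_width: -0.0001
grasp_force: 0.0
```

>>> send_rows --motion "1 0.22 -1.56 0 -0.1; 1 0.29 -3.14 0 -0.2; 1 0.19 -4.71 0 -0.3; 1 -0.06 -6.27 0 -0.4; 1 -0.46 -7.8 0 -0.5"

```text
clock: 5.85
eef_pos: [0.526, 0.066, 0.1673]
tool_rot: [0.227, 0.974, 0.002, 0.002]
ft_force: [0.6, 3.6, -0.1]
grip_width: -0.0002
grasp_force: 1.8
```

```bash
cat >> h.py <<'E'
def rep():
    o=bot.get_obs();p=np.array(o["eef_pos"])[:2]-[.645,-.032];M=R.from_quat(o["tool_rot"]).as_matrix()
    x=M[:2,0];print("t",o["clock"],"F",np.round(o["ft_force"],1),"x-angle",np.degrees(np.arctan2(x[1],x[0]))%360,"r along x",p@x,"c",p@M[:2,1],"z",o["eef_pos"][2])
E
python3 - <<'E'
from h import *
rep()
im,m,T=cam("wrist");save(im,"w6.png")
b,a,k=blob(im,(100,130,60),(125,255,255),(200,220),170);q=at(m,T,*b,.186)-[.645,-.032,0];print(b,a,q.round(3),np.degrees(np.arctan2(q[1],q[0])))
E
```

```text
t 5.85 F [ 0.6  3.6 -0.1] x-angle 153.7240740338825 r along x 0.15007978262308586 c 0.035214822583983674 z 0.16732392180555716
[211.37450436 197.88481364] 10088 [-0.164  0.094  0.186] 150.17695873622077
```

>>> send_rows --motion "1 0.25 -1.56 0 -0.1; 1 0.35 -3.14 0 -0.2; 1 0.3 -4.71 0 -0.3; 1 0.1 -6.27 0 -0.4; 1 -0.25 -7.8 0 -0.5"

```text
clock: 6.4
eef_pos: [0.4935, -0.0051, 0.1672]
tool_rot: [-0.02, 1.0, 0.001, 0.003]
ft_force: [-0.0, 3.7, 1.1]
grip_width: -0.0001
grasp_force: 1.8
```

>>> send_rows --motion "1 0.22 -1.56 0 -0.1; 1 0.29 -3.14 0 -0.2; 1 0.19 -4.71 0 -0.3; 1 -0.06 -6.27 0 -0.4; 1 -0.06 -6.27 0 -0.4"

```text
clock: 6.9
eef_pos: [0.4963, -0.0696, 0.1665]
tool_rot: [-0.215, 0.977, -0.001, 0.002]
ft_force: [-1.7, 1.4, 1.6]
grip_width: -0.0003
grasp_force: 0.8
```

```bash
python3 - <<'E'
from h import *
rep()
im,m,T=cam("wrist");save(im,"w7.png")
b,a,k=blob(im,(100,130,60),(125,255,255),(200,220),170);q=at(m,T,*b,.186)-[.645,-.032,0];print(b,a,q.round(3),np.degrees(np.arctan2(q[1],q[0])))
im,m,T=cam("top");save(im,"top2.png");a=cv2.imread("pics/top2.png")[120:260,190:370]
im,m,T=cam("scene");save(im,"scene2.png");b=cv2.imread("pics/scene2.png")[160:290,220:400]
f=lambda i:cv2.resize(i,None,fx=3,fy=3,interpolation=cv2.INTER_CUBIC)[:390,:400] if 0 else cv2.resize(i,(395,int(i.shape[0]*395/i.shape[1])),interpolation=cv2.INTER_CUBIC)[:285]
cv2.imwrite("pics/c3.png",np.hstack([f(a),f(b)]) if f(a).shape==f(b).shape else f(b))
E
```

```text
t 6.9 F [-1.7  1.4  1.6] x-angle 204.79728867982558 r along x 0.15073063899126607 c 0.028181579624478544 z 0.1665021027663856
[206.30172414 204.54667599] 12876 [-0.172 -0.076  0.186] -156.20890124695222
```

View pics/c3.png

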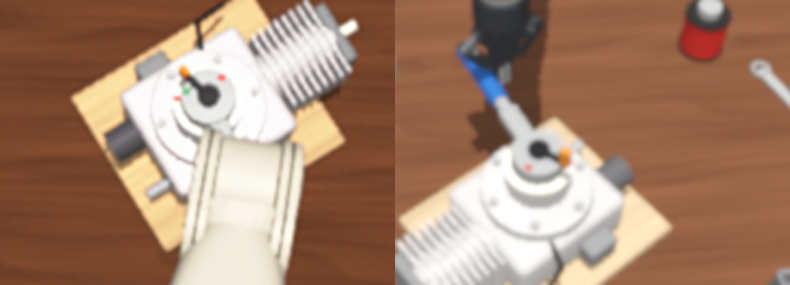

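>>> send_rows --motion "1 0 1 0 0; 1 0 2.5 0 0; 1 0 2.5 -4 0; 1 0 2.5 -8 0; 1 0 2.5 -12 0"

```text
clock: 7.55
eef_pos: [0.4834, -0.0437, 0.2854]
tool_rot: [-0.217, 0.976, 0.0, -0.001]
ft_force: [0.6, 0.7, 0.3]
grip_width: 0.0003
grasp_force: 0.0
```

>>> send_rows --motion "1 -4 0 -2 0; 1 -6 -2 -4 0; 1 -6 -2 -4 0; 1 -6 -2 -4 0"

```text
clock: 7.95
eef_pos: [0.547, -0.0369, 0.3238]
tool_rot: [-0.217, 0.976, 0.0, -0.0]
ft_force: [-0.6, -0.0, -0.7]
grip_width: 0.0002
grasp_force: 0.0
```

```bash
python3 - <<'E'
from h import *
rep()
im,m,T=cam("wrist");save(im,"w8.png")
E
```

```text
t 7.95 F [-0.6 -0.  -0.7] x-angle 205.09762657193875 r along x 0.09079717942115738 c 0.037124860494604964 z 0.3237693003022109
```

View pics/w8.png

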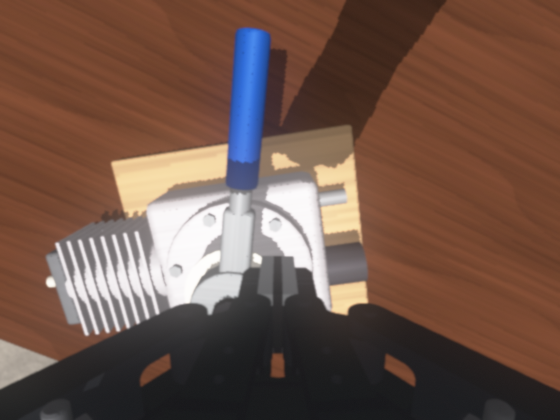

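>>> send_rows --motion "1 -4 -1 0 0; 1 -8 -2 0 0; 1 -11 -3 0 0; 1 -11 -3 0 0; 1 -11 -3 0 0"

```text
clock: 8.5
eef_pos: [0.6586, -0.0182, 0.322]
tool_rot: [-0.217, 0.976, 0.001, -0.002]
ft_force: [-0.7, 0.2, 1.3]
grip_width: 0.0005
grasp_force: 0.0
```

```bash
python3 - <<'E'
from h import *
rep()
im,m,T=cam("wrist");save(im,"w9.png")
E
```

```text
t 8.5 F [-0.7  0.2  1.3] x-angle 205.0682858621487 r along x -0.018177250382623987 c 0.006769262028600737 z 0.3219950811851693
```

View pics/w9.png

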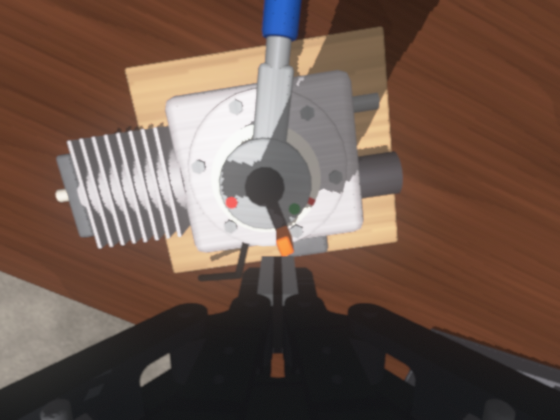

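```bash
python3 - <<'E'
from h import *
m=vision.camera_model("wrist");H=np.array(m["hand_eye"])
for n,p,q,ce in [("w4",(.6602,-.072,.2808),(.463,.886,0,0),(355,158)),("w9",(.6586,-.0182,.322),(-.217,.976,.001,-.002),(311,202))]:
    T=np.eye(4);T[:3,:3]=R.from_quat(q).as_matrix();T[:3,3]=p;T=T@H
    im=cv2.cvtColor(cv2.imread(f"pics/{n}.png"),cv2.COLOR_BGR2RGB);c,a,_=blob(im,(0,120,60),(6,255,255),ce,8)
    for z in (.13,.155): 
        w=at(m,T,*c,z)-[.645,-.032,0]; print(n,c,a,z,w.round(4),np.linalg.norm(w[:2]).round(4),np.degrees(np.arctan2(w[1],w[0])))
E
```

```text
w4 [354.51428571 158.25714286] 35 0.13 [0.047  0.0236 0.13  ] 0.0526 26.688961250326322
w4 [354.51428571 158.25714286] 35 0.155 [0.041  0.0228 0.155 ] 0.047 29.079909170310923
w9 [310.64705882 200.94117647] 17 0.13 [0.0091 0.0473 0.13  ] 0.0481 79.13947397825731
w9 [310.64705882 200.94117647] 17 0.155 [0.005  0.0426 0.155 ] 0.0429 83.34819945230156
```

```bash
python3 -c "
from h import *
print(workorder.job_done())"
```

```text
the job is handed in; nothing more can be done
None
```

I flipped the lever to the loosening side (about +0.45 rad), turned the bolt loose by about 0.9 rad, backed the arm clear without going near the spare ratchet, and handed the job in at about 8.6 s; these angles are my own camera estimates and no verdict came back.

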